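# Free the seized pivot pin

## Robot

A 6-joint arm with a two-finger parallel gripper is mounted at the origin on a cart in front of the work surface, level with it; the furniture and walls round the work are solid. World frame = base frame: x ahead of the robot, y to its left, z up, the work surface at z = 0. Lengths are in mm, angles in rad, forces in N, time in s.
With the tool pointing down it reaches from about 275 to 1000 mm from the base axis. Payload 8.4 kg.
Tool frame: the origin (TCP) lies at the very end of the fingers, on their centre line; the grasp point (between the pads) lies 19 mm behind it; z points along the fingers, x is the direction in which the jaws open and shut, and the axes are right-handed (so a half turn about z gives the same grasp; the last joint's range is limited). The gripper opens to 85 mm and grips with 20 to 120 N. Pads are 22 mm wide; open, the fingers measure 114 mm over their backs; the gripper's body (76 mm by 85 mm) begins 54 mm behind the grasp point. The pads swing forward as they close: fully open they stand 13 mm farther back than shut.
Start: joints at [1.215, 0.353, 1.633, -0, 1.155, -0.002], TCP at [216.539, 586.292, 231.281] pointing down, gripper open.
Joint ranges: [-2.63, 2.63], [-0.92, 2.1], [0.06, 2.66], [-1.3, 4.44], [0, 2.69], [-3.02, 3.02]. Speed limits (rad/s): [2.22, 2.22, 2.79, 3.14, 3.14, 3.14].

## Interface

Orientations are given as [roll, pitch, yaw] about the fixed x, y, z axes, in that order (R = Rz(yaw) Ry(pitch) Rx(roll)).
In Python, from rig import sense, grab_frame, calibration, sign_off gives the robot as it stands.
- The arm moves only by the tool servo_tool, never from a script. Its argument "series" is one flat list of numbers, 4 for each row, row after row: the shift along the world's x, y, z in m, then the turn about the world's z in degrees. In form: [x, y, z, yaw, x, y, z, yaw, ...]. A call has 1 to 8 rows; each row shifts and turns the commanded pose from where the row before left it; what a row does not reach is not made up. A row lasts 1/12 s, in which the tool goes at most 41.7 mm and 7.16 degrees, less where a joint would pass 70% of its speed; a pose out of reach is approached as far as the arm can. A call is refused whole if a number of a shift passes 0.0417 or a number of a turn 7.16, either way. A call with a gripper value outside its range is refused whole. "gripper" is the finger opening in m, from 0 to 0.0854, set as the call begins (left out, the last holds). The fingers move at their own pace and stop on an object; "newtons" is the grip in N (left out, the last holds). Time passes only in rows, so rows that do not move let the fingers close. It gives the time, the measured TCP pose, the force and the opening at its end, in the units of the state.
- sense(): the state, without advancing time (a new reading comes with each control period).
- grab_frame(name): name is "scene" or "top" or "wrist"; returns the picture (480x640x3 uint8, blue, green, red); there is no depth.
- calibration(name): a dict with "fx", "fy", "cx", "cy" (pixels), "rvec" (rotation vector, rad) and "tvec" (3), from world to camera coordinates, as OpenCV has them. Camera axes: x right, y down, z forward; pixel columns grow to the right and rows downward; lengths in mm; the calibration is good to about 2 mm. A picture is of the moment at which its call begins: read the wrist's pose just before it. calibration takes no time and is no camera call; for the wrist camera it gives the pose at the moment of the call.
- sign_off(): hands the job in, once; it reports no verdict.
The state is a dict: "clock": time; "qpos": joint angles; "qvel": joint speeds; "joint_efforts": joint torques, N m; "eef_pos": TCP position; "tcp_rot": TCP orientation; "contact_force": force on the tool from outside, world axes, zero at the start; "wrist_torque": the same for the moment, N m; "opening": opening from 0.0 (shut) to 1.0 (fully open).
Only numpy, scipy, OpenCV 4.12 (cv2) and the standard library are available. Lean on these libraries where they do the work, as an engineer would, in place of code of your own. Each camera call takes 0.05 s, during which the arm holds its last target. There are 200 camera calls.

## Task

The pivot pin with the red wing handle has seized in its grey block. Work it loose by twisting it firmly to and fro, a good 40 degrees each way from how it stands, with a light upward pull, then draw it straight up out of the block and put it foot down into the green pot. Leave the blue-handled pin seated in its block and the pot standing upright.

Things in the scene. Friction and masses are not known exactly. Their poses are not given: they have to be found in the camera images.
- red_pin: seized steel pivot pin with red wing handle, 90 mm long, 0.2 to 0.33 kg, upright in a block's bore. Origin: centre of the foot's underside, seated 6 mm above the bench; z up along the pin, x along the wing. From the origin up: foot dia. 21 mm, waist, shaft dia. 26 mm (23 to 56 mm), neck dia. 12 mm (56 to 64 mm), wing (64 to 90 mm). Raising it 50 mm clears the block.
- red_pin_handle (a point): centre of the red wing, 77 mm above the red pin's origin, same axes. The wing is a flat bar 56 mm long (x), 12 mm thick (y), 26 mm high (z); pinch it from above across its 12 mm thickness.
- red_block: grey block 60 x 60 mm, top 50 mm above the bench, fixed on a base plate 100 (x) x 70 (y) mm, with the red pin in its 27.5 mm bore. Origin on the bench at the bore's axis, z up. Two lumps of rust scale inside bar the pin's foot from rising.
- red_block_mouth (a point): centre of that bore's mouth, 50 mm above the bench. The seizure: with the pin seated, turning it 35 to 50 degrees clockwise (from above) from its start pushes one lump aside for good; as much anticlockwise from its start, the other. This takes up to about 0.3 N m. After both, in either order, the pin lifts freely at any angle; before, it does not. Pull under 15 N while twisting.
- blue_pin: bystander: the same pin with a blue wing handle, seated in an equal grey block 10 to 30 cm from the other; which is on the left varies. It must stay seated. Origin and axes as on the red pin.
- pot: open round green-painted pot, loose, 0.6 kg, rim diameter 90 mm, height 55 mm, wall 4 mm. Origin: centre of its underside; z up. It stands on the bench beyond the two blocks. The pin put in it may stand or lean on the rim.
Not all that is in view belongs to the job. Leave any purple or turquoise look-alike of the red_pin alone. Of the things shaped like the pot, the green one is meant.

How it is judged (in metres and radians):
At the end, for the whole second after the job is handed in: The red pin's foot is in the pot (within 42 mm of its axis and less than 30 mm above the pot's underside), at rest; the pot stands upright within 10 degrees; the blue pin is still seated (raised less than 10 mm) (horizontal distance between red_pin and pot below 0.042 m and z of red_pin in the frame of pot below 0.03 m and angle between pot's own z axis and vertical below 0.17 rad and linear speed of red_pin below 0.03 m/s and height (world z) of blue_pin below 0.016 m); the robot touches nothing.
It fails at once if the blue pin is pulled up by more than 10 mm or disturbed out of its block (height (world z) of blue_pin above 0.016 m).
It also fails if it takes over 54 s, if anything falls off the work surface, if the arm or the gripper's body presses on something with over 40 N, if the wrist force passes 120 N, or if a joint passes its speed limit or range.

## Working session

There is one attempt and no reset: what is moved stays moved. The work goes in short steps, Python scripts to look and compute and a tool call to move; the robot and the scene stay as the last step left them, time stands still between calls to the robot, and variables do not carry over. Pictures are saved under pics/ and viewed, about 8 in all and at most 12, crops included, and the job is handed in when it is done.

Besides the shell and the picture viewer there is one more tool, called after "Emit:" by a JSON object that holds its "method" and its "body". servo_tool: Moves the arm, as the interface text tells. Its arguments: {"type":"object","properties":{"series":{"type":"array"},"gripper":{"type":"number"},"newtons":{"type":"number"}},"required":["series"]}

```bash
mkdir -p pics
cat > h.py <<'E'
import numpy as np, cv2
from rig import sense, grab_frame, calibration, sign_off
def cal(n):
    c=calibration(n); K=np.array([[c['fx'],0,c['cx']],[0,c['fy'],c['cy']],[0,0,1.]])
    return K,np.array(c['rvec'],float),np.array(c['tvec'],float)
def back(c,uv,z):
    K,r,t=c; R=cv2.Rodrigues(r)[0]; o=-R.T@t.ravel()
    d=R.T@np.linalg.inv(K)@np.array([uv[0],uv[1],1.])
    return (o+d*(z-o[2])/d[2]).round(1)
def proj(c,P):
    K,r,t=c; return cv2.projectPoints(np.array(P,float).reshape(-1,3),r,t,K,None)[0].reshape(-1,2).round(1)
E
python3 - <<'E'
from h import *
for n in ("top","scene"):
    im=grab_frame(n); cv2.imwrite(f"pics/{n}0.png",im); c=cal(n)
    print(n,c[0].ravel()[[0,2,4,5]],(-cv2.Rodrigues(c[1])[0].T@c[2].ravel()).round())
print(sense())
E
```

```text
top [493.7117472  321.85551747 493.7117472  240.00357661] [374.  60. 915.]
scene [520.01918561 321.11126516 520.01918561 236.89371845] [ 160. -589.  492.]
{'clock': 0.1, 'qpos': array([ 1.21459723e+00,  3.53593182e-01,  1.63404461e+00,  3.96095848e-05,
        1.15519308e+00, -2.42975289e-03]), 'qvel': array([ 2.28885179e-04, -1.05000852e-03, -2.07031508e-03,  8.83333501e-05,
       -1.10917523e-03,  7.87557322e-04]), 'joint_efforts': array([-1.39078365e-03, -6.06358266e+01, -3.42817640e+01, -1.09829609e-04,
        3.99910205e-03, -8.41456057e-06]), 'eef_pos': array([216.38302552, 585.90308115, 230.6343097 ]), 'tcp_rot': array([-3.14155343e+00,  1.23812044e-03,  1.21701099e+00]), 'contact_force': array([ 0.47741516,  0.21023241, -0.34079948]), 'wrist_torque': array([-0.03089538,  0.02392666,  0.01520085]), 'opening': 1.0030019488177901}
```

View pics/top0.png

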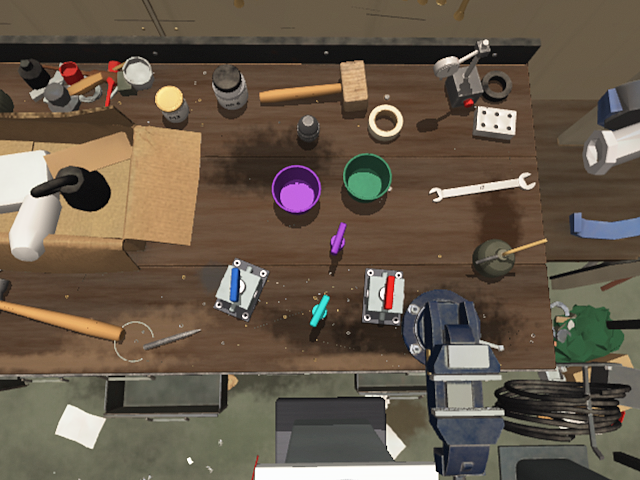

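View pics/scene0.png

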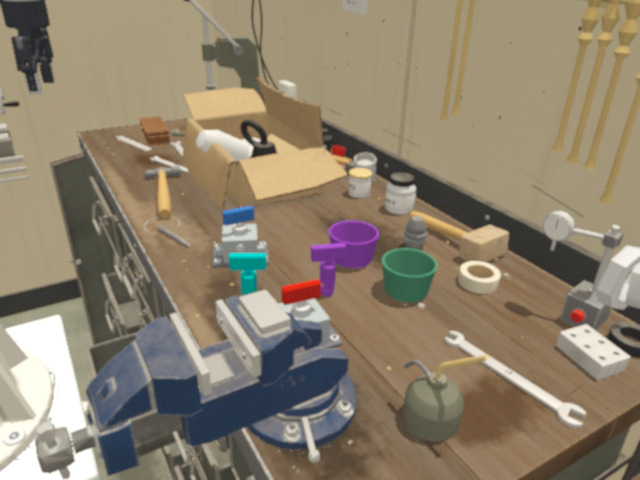

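Run:
```python
from h import *
im=cv2.imread("pics/top0.png"); c=cal("top"); hsv=cv2.cvtColor(im,cv2.COLOR_BGR2HSV)
def seg(lo,hi,roi):
    x0,y0,x1,y1=roi; m=np.zeros(im.shape[:2],np.uint8)
    m[y0:y1,x0:x1]=cv2.inRange(hsv,lo,hi)[y0:y1,x0:x1]; return m
for n,lo,hi,roi,z in (("red",(0,150,90),(8,255,255),(370,265,410,320),96),("blue",(100,150,60),(125,255,255),(220,260,250,310),96),("green",(70,100,30),(90,255,255),(335,145,400,210),55)):
    m=seg(lo,hi,roi); p=np.argwhere(m)[:,::-1].astype(np.float32)
    r=cv2.minAreaRect(p); print(n,len(p),r, back(c,r[0],z),[back(c,q,z) for q in cv2.boxPoints(r)])
for z in (50,100,150): print("vise edge",z,back(c,(405,325),z),back(c,(428,300),z))
cv2.imwrite("pics/crop.png",cv2.resize(im[150:400,330:530],None,fx=3.0,fy=3.0,interpolation=cv2.INTER_CUBIC)[:600])
print(back(c,(385,297),50), proj(c,[[300,-70,0]]))
```

```text
red 227 ((389.4315490722656, 292.03753662109375), (6.843739032745361, 32.57273483276367), 4.969740867614746) [442.7 -70.1  96. ] [array([416.5, -61.3,  96. ]), array([470.2, -67.7,  96. ]), array([469.2, -79.1,  96. ]), array([415.5, -72.5,  96. ])]
blue 229 ((234.2367706298828, 284.44915771484375), (6.917975902557373, 33.19297790527344), 3.814074993133545) [456.7 187.   96. ] [array([429.9, 193.7,  96. ]), array([484.7, 191.6,  96. ]), array([483.9, 180.1,  96. ]), array([429. , 182.4,  96. ])]
green 1814 ((366.5, 177.5), (47.0, 47.0), 90.0) [654.6 -41.7  55. ] [array([6.997e+02, 5.000e-01, 5.500e+01]), array([699.7, -86.1,  55. ]), array([610.2, -83.1,  55. ]), array([610.4,   1.9,  55. ])]
vise edge 50 [ 389.4 -102.6   50. ] [ 432.3 -144.7   50. ]
vise edge 100 [388.5 -93.2 100. ] [ 428.9 -132.9  100. ]
vise edge 150 [387.6 -83.8 150. ] [ 425.5 -121.1  150. ]
[437.9 -69.3  50. ] [[383.7 376.2]]
```

View pics/crop.png

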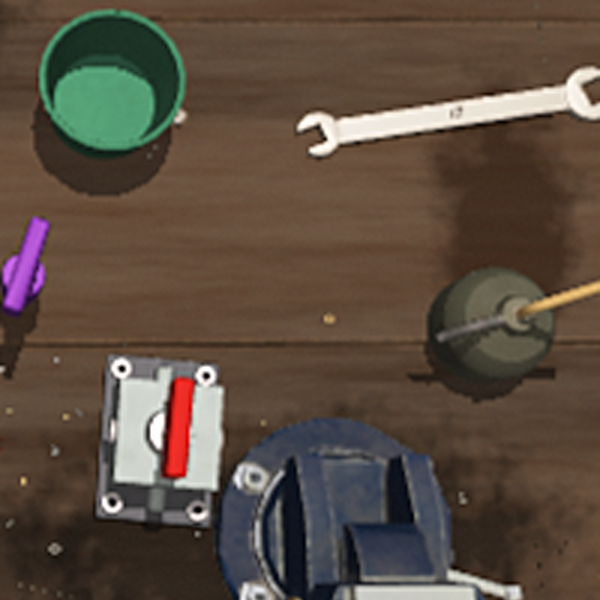

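Run:
```python
from h import *
t=cv2.imread("pics/top0.png")[270:400,370:520]; s=cv2.imread("pics/scene0.png")[200:440,130:370]
a=cv2.resize(t,(390,338),interpolation=cv2.INTER_CUBIC); b=cv2.resize(s,(400,400),interpolation=cv2.INTER_CUBIC)
o=np.zeros((400,800,3),np.uint8); o[:338,:390]=a; o[:,400:]=b
cv2.imwrite("pics/v.png",o)
```

Emit:
{"method": "servo_tool", "body": {"series": [0.0113, -0.0328, 0, 0.67, 0.0113, -0.0328, 0, 0.67, 0.0113, -0.0328, 0, 0.67, 0.0113, -0.0328, 0, 0.67, 0.0113, -0.0328, 0, 0.67, 0.0113, -0.0328, 0, 0.67, 0.0113, -0.0328, 0, 0.67, 0.0113, -0.0328, 0, 0.67], "gripper": 0.05}}

```text
clock: 0.77
eef_pos: [306.9, 322.2, 231.1]
tcp_rot: [-3.141, 0.0, 1.312]
contact_force: [0.9, -0.1, 0.4]
opening: 0.587
```

View pics/v.png

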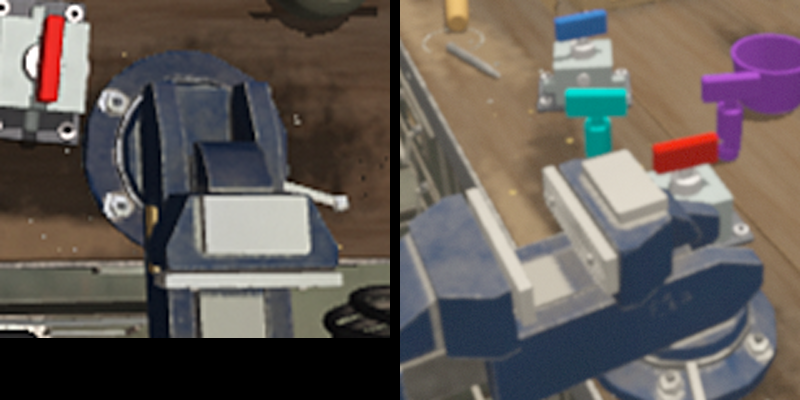

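Run:
```python
from h import *
T,S=cal("top"),cal("scene")
P=lambda c:c[0]@np.c_[cv2.Rodrigues(c[1])[0],c[2].ravel()]
a=np.array([(448.8,345),(488.5,345),(490,368),(449,368)],float).T
b=np.array([(269.2,290),(289,314),(259,332),(239.8,299)],float).T
X=cv2.triangulatePoints(P(T),P(S),a,b); X=(X[:3]/X[3]).T; print(X.round(), proj(T,X),proj(S,X))
# red wing ends
for z in (120,150): print([back(T,q,z) for q in ((426,303),(430,345),(428,370))])
# check red pin hypothesis in the scene camera
f=np.array([442.7,-70,0]); u=np.array([.9928,-.12,0])
print(proj(S,[f+[0,0,96]+28*u, f+[0,0,96]-28*u]))
```

```text
[[ 358. -147.  160.]
 [ 356. -204.  166.]
 [ 322. -207.  158.]
 [ 324. -146.  159.]] [[449.  344.4]
 [488.2 345.7]
 [489.6 369.1]
 [449.1 367.7]] [[268.4 290.1]
 [290.  313.9]
 [260.6 331.8]
 [239.4 299. ]]
[array([ 422.7, -124.7,  120. ]), array([ 356.7, -127.9,  120. ]), array([ 318.4, -122.9,  120. ])]
[array([ 420.9, -117.7,  150. ]), array([ 357.3, -120.8,  150. ]), array([ 320.5, -116. ,  150. ])]
[[320.8 279.9]
 [282.4 288.3]]
```

Emit:
{"method": "servo_tool", "body": {"series": [0.0113, -0.0328, 0, 0.67, 0.0113, -0.0328, 0, 0.67, 0.0113, -0.0328, 0, 0.67, 0.0113, -0.0328, 0, 0.67, 0.0113, -0.0328, 0, 0.67, 0.0113, -0.0328, 0, 0.67, 0.0113, -0.0328, 0, 0.67, 0.0113, -0.0328, 0, 0.67]}}

```text
clock: 1.43
eef_pos: [397.3, 59.8, 231.3]
tcp_rot: [3.141, -0.0, 1.405]
contact_force: [1.0, 1.1, -0.8]
opening: 0.585
```

Emit:
{"method": "servo_tool", "body": {"series": [0.0113, -0.0328, 0, 0.67, 0.0113, -0.0328, 0, 0.67, 0.0113, -0.0328, 0, 0.67, 0.0113, -0.0328, 0, 0.67, 0, 0, 0, 0, 0, 0, 0, 0]}}

```text
clock: 1.93
eef_pos: [442.6, -71.2, 231.0]
tcp_rot: [-3.141, -0.0, 1.447]
contact_force: [-1.0, -0.0, -0.4]
opening: 0.587
```

Run:
```python
from h import *
s=sense(); print(s['eef_pos'],s['tcp_rot'],s['qpos'],s['clock'],s['contact_force'],s['wrist_torque'])
c=cal("wrist"); im=grab_frame("wrist"); cv2.imwrite("pics/w1.png",im)
f=np.array([442.7,-70,0]); u=np.array([.9928,-.12,0])
print(proj(c,[f+[0,0,96]+28*u, f+[0,0,96]-28*u]))
hsv=cv2.cvtColor(im,cv2.COLOR_BGR2HSV); m=cv2.inRange(hsv,(0,150,90),(8,255,255))
n,l,st,ce=cv2.connectedComponentsWithStats(m)
for i in range(1,n):
    if st[i,4]>300:
        r=cv2.minAreaRect(np.argwhere(l==i)[:,::-1].astype(np.float32)); print(st[i],r,back(c,r[0],96),[back(c,q,96) for q in cv2.boxPoints(r)])
```

```text
[442.60486002 -71.1623869  230.95085826] [-3.14092860e+00 -6.88665044e-05  1.44744101e+00] [-1.62795181e-01  7.36023253e-02  1.99372932e+00  4.84672541e-05
  1.07492726e+00 -1.61025928e+00] 1.9333 [-1.00128729 -0.0495456  -0.44141872] [0.02366632 0.02576873 0.00710619]
[[320.6 262.2]
 [320.6 189.6]]
[ 312  184   16   76 1075] ((319.5, 221.5), (75.0, 15.0), 90.0) [438.4 -70.3  96. ] [array([410.2, -72.2,  96. ]), array([411.5, -61.6,  96. ]), array([468.5, -68.2,  96. ]), array([467.1, -79.5,  96. ])]
```

View pics/w1.png

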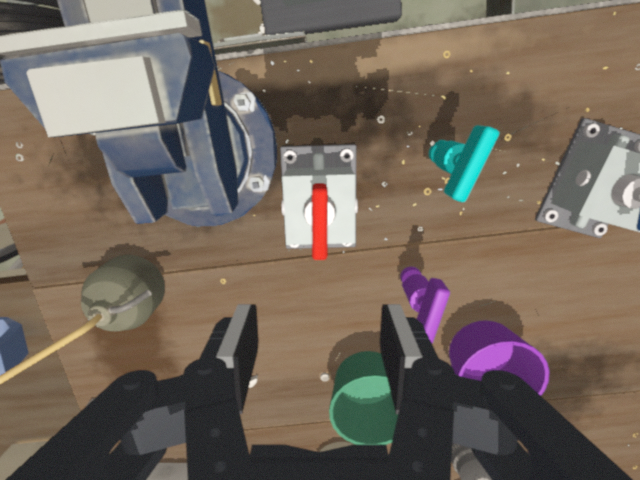

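Run:
```python
from h import *
T,S,W=cal("top"),cal("scene"),cal("wrist")
P=lambda c:c[0]@np.c_[cv2.Rodrigues(c[1])[0],c[2].ravel()]
print("wristcam",-cv2.Rodrigues(W[1])[0].T@W[2].ravel())
im=cv2.imread("pics/w1.png"); t=cv2.imread("pics/top0.png")
a=cv2.resize(im[60:260,80:300],None,fx=2.5,fy=2.5,interpolation=cv2.INTER_CUBIC)   #550x500
# rotate top by 180 to resemble wrist
b=cv2.resize(cv2.rotate(t[280:380,400:460],cv2.ROTATE_180),None,fx=4,fy=4,interpolation=cv2.INTER_CUBIC)
o=np.zeros((500,800,3),np.uint8); o[:,:550]=a; o[:400,555:795]=b; cv2.imwrite("pics/v2.png",o)
```

```text
wristcam [358.68531472 -60.36632677 372.37745381]
```

View pics/v2.png

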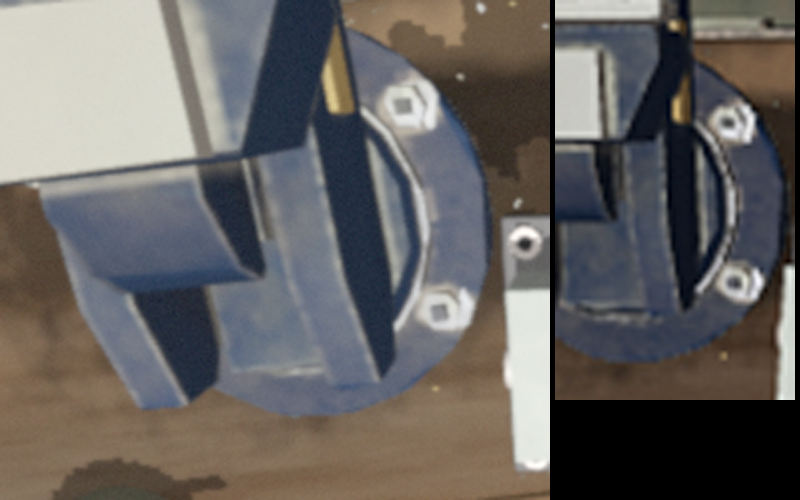

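Run:
```python
from h import *
T,W=cal("top"),cal("wrist")
for z in (60,80,100,120,140): print(z,back(T,(428,302),z),back(W,(231.2,212.8),z), back(T,(431,345),z),back(W,(204,108),z))
```

```text
60 [ 428.2 -142.2   60. ] [ 431.9 -141.6   60. ] [ 355.4 -143.8   60. ] [ 348.9 -146.3   60. ]
80 [ 426.9 -137.4   80. ] [ 427.2 -136.4   80. ] [ 355.8 -139.    80. ] [ 349.5 -140.8   80. ]
100 [ 425.6 -132.7  100. ] [ 422.5 -131.2  100. ] [ 356.2 -134.3  100. ] [ 350.2 -135.3  100. ]
120 [ 424.3 -128.   120. ] [ 417.8 -126.   120. ] [ 356.7 -129.5  120. ] [ 350.8 -129.8  120. ]
140 [ 423.  -123.3  140. ] [ 413.2 -120.8  140. ] [ 357.1 -124.7  140. ] [ 351.4 -124.3  140. ]
```

Emit:
{"method": "servo_tool", "body": {"series": [-0.0015, 0.0008, -0.027, 0, 0, 0, -0.027, 0, 0, 0, -0.027, 0, 0, 0, -0.027, 0, 0, 0, -0.027, 0, 0, 0, -0.027, 0, 0, 0, 0, 0, 0, 0, 0, 0]}}

```text
clock: 2.65
eef_pos: [439.6, -67.7, 68.7]
tcp_rot: [-3.138, -0.0, 1.452]
contact_force: [0.2, 0.4, 1.0]
opening: 0.587
```

Emit:
{"method": "servo_tool", "body": {"series": [0, 0, 0, 0, 0, 0, 0, 0, 0, 0, 0, 0, 0, 0, 0, 0, 0, 0, 0, 0, 0, 0, 0, 0], "gripper": 0.0, "newtons": 110}}

```text
clock: 3.15
eef_pos: [442.2, -69.5, 70.9]
tcp_rot: [3.139, 0.001, 1.451]
contact_force: [-1.8, -2.6, 10.6]
opening: 0.117
```

Run:
```python
from h import *
s=sense(); print(s)
cv2.imwrite("pics/w2.png",grab_frame("wrist"))
```

```text
{'clock': 3.15, 'qpos': array([-1.58799869e-01,  3.20255398e-01,  2.13554028e+00, -1.06897556e-03,
        6.82896410e-01, -1.60914091e+00]), 'qvel': array([-1.12945816e-04,  6.03538708e-04, -4.49407477e-04, -5.07169513e-05,
       -4.01856451e-04, -7.93985029e-04]), 'joint_efforts': array([ 1.54576007e+00, -4.12627923e+01, -1.97779566e+01,  8.23048297e-01,
       -5.08162659e-01,  3.80698053e-03]), 'eef_pos': array([442.1672092 , -69.52733906,  70.92306256]), 'tcp_rot': array([3.13872045e+00, 7.87656764e-04, 1.45116819e+00]), 'contact_force': array([-1.80870376, -2.62575232, 10.64077904]), 'wrist_torque': array([-0.69611874,  0.37254417,  0.04936529]), 'opening': 0.11721369265251769}
```

View pics/w2.png

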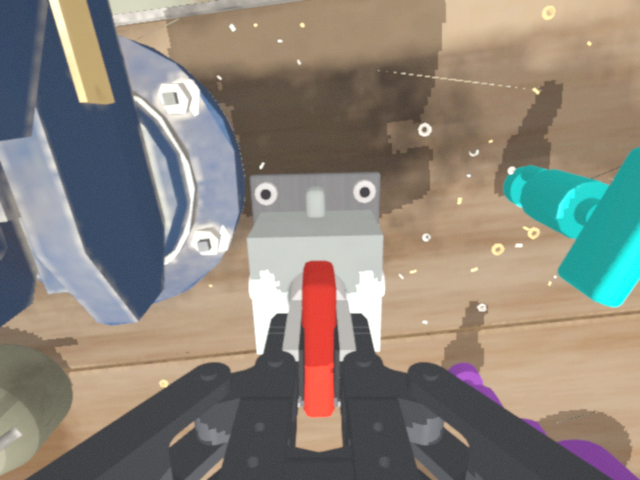

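Emit:
{"method": "servo_tool", "body": {"series": [0, 0, 0.003, 0, 0, 0, 0, -6, 0, 0, 0, -6, 0, 0, 0, -6, 0, 0, 0, -6, 0, 0, 0, -6, 0, 0, 0, -6, 0, 0, 0, -6]}}

```text
clock: 3.87
eef_pos: [441.5, -69.8, 72.1]
tcp_rot: [3.139, 0.0, 0.714]
contact_force: [4.7, -8.3, -21.6]
opening: 0.115
```

Emit:
{"method": "servo_tool", "body": {"series": [0, 0, 0, -5, 0, 0, 0, -3, 0, 0, 0, 0, 0, 0, 0, 0]}}

```text
clock: 4.2
eef_pos: [441.6, -69.8, 72.1]
tcp_rot: [3.139, -0.001, 0.578]
contact_force: [6.5, -8.4, -20.3]
opening: 0.111
```

Run:
```python
from h import *
s=sense(); print(s['tcp_rot'],s['contact_force'],s['wrist_torque'],s['opening'])
c=cal("top"); im=grab_frame("wrist"); cv2.imwrite("pics/w3.png",im)
m=cv2.inRange(cv2.cvtColor(im,cv2.COLOR_BGR2HSV),(0,150,90),(8,255,255)); print(cv2.minAreaRect(np.argwhere(m)[:,::-1].astype(np.float32)))
```

```text
[ 3.13942410e+00 -5.06635925e-04  5.78393988e-01] [  6.45674002  -8.35320603 -20.28104892] [-1.58638371 -1.07604591 -0.03761676] 0.11148439302002952
((318.5, 339.5), (155.0, 33.0), 90.0)
```

Emit:
{"method": "servo_tool", "body": {"series": [0, 0, -0.0015, 0, 0, 0, 0, 0, 0, 0, 0, 4, 0, 0, 0, -4, 0, 0, 0, -2, 0, 0, 0, 0]}}

```text
clock: 4.75
eef_pos: [442.0, -69.9, 71.5]
tcp_rot: [3.139, -0.001, 0.542]
contact_force: [0.5, -7.5, -5.3]
opening: 0.115
```

Emit:
{"method": "servo_tool", "body": {"series": [0, 0, 0, 7, 0, 0, 0, 7, 0, 0, 0, 7, 0, 0, 0, 7, 0, 0, 0, 7, 0, 0, 0, 7, 0, 0, 0, 7, 0, 0, 0, 7]}}

```text
clock: 5.42
eef_pos: [441.9, -69.4, 71.5]
tcp_rot: [3.139, 0.001, 1.527]
contact_force: [1.3, -3.5, -4.4]
opening: 0.115
```

Emit:
{"method": "servo_tool", "body": {"series": [0, 0, 0, 7, 0, 0, 0, 7, 0, 0, 0, 7, 0, 0, 0, 7, 0, 0, 0, 7, 0, 0, 0, 7, 0, 0, 0, 6, 0, 0, 0, 0]}}

```text
clock: 6.08
eef_pos: [441.9, -69.8, 71.6]
tcp_rot: [3.141, 0.003, 2.366]
contact_force: [0.6, -6.4, -1.3]
opening: 0.114
```

Run:
```python
from h import *
s=sense(); print(s['tcp_rot'],s['contact_force'],s['wrist_torque'],s['opening'])
im=grab_frame("wrist"); cv2.imwrite("pics/w4.png",im)
m=cv2.inRange(cv2.cvtColor(im,cv2.COLOR_BGR2HSV),(0,150,90),(8,255,255)); print(cv2.minAreaRect(np.argwhere(m)[:,::-1].astype(np.float32)))
```

```text
[3.14108321e+00 2.55897957e-03 2.36552814e+00] [ 0.56360335 -6.39003386 -1.27495401] [-1.11881271 -0.08187467  0.02979963] 0.11444732281153874
((318.5, 339.5), (155.0, 33.0), 90.0)
```

Emit:
{"method": "servo_tool", "body": {"series": [0, 0, 0.0015, 0, 0, 0, 0.0015, 0, 0, 0, 0, 0, 0, 0, 0, 0]}}

```text
clock: 6.47
eef_pos: [441.7, -69.7, 74.4]
tcp_rot: [3.141, 0.002, 2.359]
contact_force: [1.7, -6.2, -6.6]
opening: 0.113
```

Emit:
{"method": "servo_tool", "body": {"series": [0, 0, 0.0015, 0, 0, 0, 0.0015, 0, 0, 0, 0.001, 0, 0, 0, 0, 0]}}

```text
clock: 6.8
eef_pos: [441.6, -69.7, 78.4]
tcp_rot: [3.141, 0.002, 2.359]
contact_force: [0.8, -5.8, -6.4]
opening: 0.116
```

Emit:
{"method": "servo_tool", "body": {"series": [0, -0.0005, 0.008, 0, 0, 0, 0.008, 0, 0, 0, 0.01, 0, 0, 0, 0.01, 0, 0, 0, 0.01, 0, 0, 0, 0.01, 0, 0, 0, 0.01, 0, 0, 0, 0.01, 0]}}

```text
clock: 7.47
eef_pos: [441.0, -69.3, 155.0]
tcp_rot: [3.141, 0.0, 2.358]
contact_force: [-0.6, -0.1, -2.6]
opening: 0.111
```

Run:
```python
from h import *
s=sense(); print(s['eef_pos'],s['tcp_rot'],s['contact_force'],s['wrist_torque'],s['opening'])
im=grab_frame("scene"); cv2.imwrite("pics/s2.png",im[150:390,150:470])
im=grab_frame("top"); print([ (lambda m:cv2.minAreaRect(np.argwhere(m)[:,::-1].astype(np.float32)))(cv2.inRange(cv2.cvtColor(im,cv2.COLOR_BGR2HSV),(100,150,60),(125,255,255))[260:310,220:250])])
```

```text
[440.99400957 -69.34366731 154.96988097] [3.14138132e+00 2.03418734e-04 2.35843870e+00] [-0.63839403 -0.12688908 -2.57959006] [-0.0305126  -0.06743498 -0.0011605 ] 0.11104743202473462
[((14.203540802001953, 24.4468994140625), (6.851457118988037, 33.19297790527344), 3.814074993133545)]
```

View pics/s2.png

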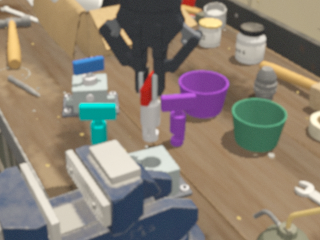

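Emit:
{"method": "servo_tool", "body": {"series": [0.015, 0.002, 0, 0, 0.028, 0.0036, 0, 0, 0.033, 0.0042, 0, 0, 0.033, 0.0042, 0, 0, 0.033, 0.0042, 0, 0, 0.033, 0.0042, 0, 0, 0.026, 0.0034, 0, 0, 0.0125, 0.0017, 0, 0]}}

```text
clock: 8.23
eef_pos: [657.6, -41.4, 153.0]
tcp_rot: [3.141, 0.001, 2.359]
contact_force: [0.3, 0.3, -2.7]
opening: 0.114
```

Emit:
{"method": "servo_tool", "body": {"series": [0, 0, 0, 0, 0, 0, 0, 0, 0, 0, 0, 0]}}

```text
clock: 8.48
eef_pos: [653.1, -41.9, 152.9]
tcp_rot: [-3.14, -0.002, 2.358]
contact_force: [0.2, -0.2, -3.2]
opening: 0.12
```

Run:
```python
from h import *
s=sense(); print(s['eef_pos'],s['tcp_rot'],s['contact_force'])
im=grab_frame("scene"); cv2.imwrite("pics/s3.png",cv2.resize(im[100:340,280:520],None,fx=2,fy=2))
c=cal("wrist"); w=grab_frame("wrist"); cv2.imwrite("pics/w5.png",w)
```

```text
[653.05554436 -41.94676258 152.90723583] [-3.13997288e+00 -1.70859469e-03  2.35847255e+00] [ 0.19412427 -0.23338953 -3.16157933]
```

View pics/s3.png

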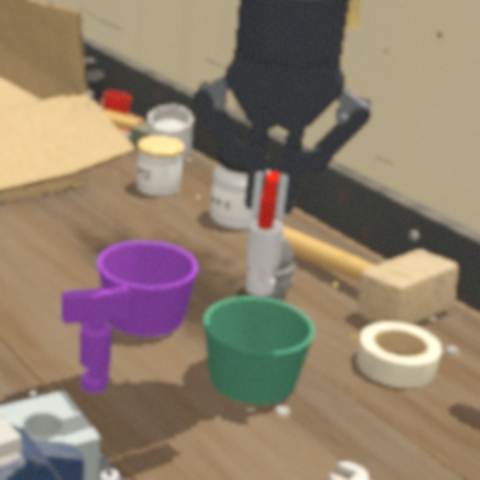

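Emit:
{"method": "servo_tool", "body": {"series": [0, 0, -0.012, 0, 0, 0, -0.018, 0, 0, 0, -0.018, 0, 0, 0, -0.014, 0, 0, 0, -0.01, 0, 0, 0, -0.006, 0, 0, 0, 0, 0, 0, 0, 0, 0]}}

```text
clock: 9.25
eef_pos: [654.7, -41.9, 75.9]
tcp_rot: [3.142, 0.0, 2.358]
contact_force: [0.7, 0.3, -2.7]
opening: 0.112
```

Emit:
{"method": "servo_tool", "body": {"series": [0, 0, -0.002, 0, 0, 0, -0.001, 0, 0, 0, 0, 0]}}

```text
clock: 9.5
eef_pos: [654.9, -41.9, 73.3]
tcp_rot: [3.141, 0.001, 2.358]
contact_force: [0.1, -0.4, -3.4]
opening: 0.117
```

Emit:
{"method": "servo_tool", "body": {"series": [0, 0, -0.001, 0, 0, 0, -0.001, 0, 0, 0, 0, 0]}}

```text
clock: 9.75
eef_pos: [654.5, -41.9, 70.7]
tcp_rot: [-3.142, -0.0, 2.358]
contact_force: [0.2, -0.2, -2.7]
opening: 0.118
```

Emit:
{"method": "servo_tool", "body": {"series": [0, 0, -0.001, 0, 0, 0, 0, 0]}}

```text
clock: 9.92
eef_pos: [654.7, -41.9, 70.1]
tcp_rot: [3.141, 0.0, 2.358]
contact_force: [-1.0, -0.1, -0.3]
opening: 0.114
```

Emit:
{"method": "servo_tool", "body": {"series": [0, 0, 0, 0, 0, 0, 0, 0, 0, 0, 0, 0, 0, 0, 0, 0, 0, 0, 0, 0], "gripper": 0.045}}

```text
clock: 10.33
eef_pos: [654.6, -41.9, 69.8]
tcp_rot: [3.141, 0.0, 2.358]
contact_force: [-0.4, -0.4, 0.1]
opening: 0.528
```

Emit:
{"method": "servo_tool", "body": {"series": [0, 0, 0.005, 0, 0, 0, 0.01, 0, 0, 0, 0.02, 0, 0, 0, 0.03, 0, 0, 0, 0.03, 0, 0, 0, 0.03, 0, 0, 0, 0, 0, 0, 0, 0, 0]}}

```text
clock: 11.0
eef_pos: [656.0, -42.0, 197.9]
tcp_rot: [3.138, 0.004, 2.358]
contact_force: [0.0, -0.1, 0.2]
opening: 0.528
```

Run:
```python
from h import *
s=sense(); print(s['eef_pos'],s['contact_force'],s['clock'])
a=grab_frame("scene")[120:360,200:520]; b=grab_frame("wrist")
cv2.imwrite("pics/f.png",np.hstack([cv2.resize(a,(400,300)),cv2.resize(b,(400,300))]))
```

```text
[655.97635374 -42.01997626 197.94947809] [ 0.0064309  -0.14527418  0.15080179] 11.0
```

View pics/f.png

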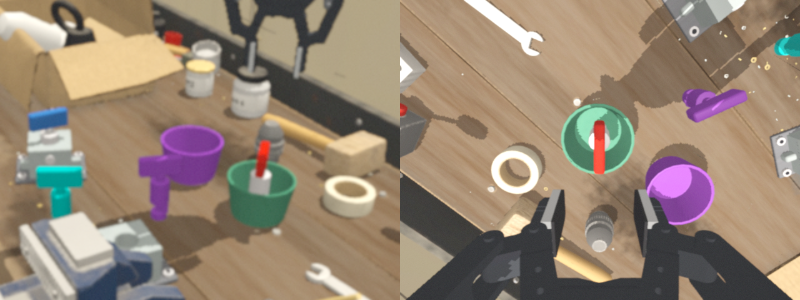

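The picture shows the red pin standing upright in the green pot at about (262,170) on the left and (600,140) on the right. The blue pin is still seated and the gripper is clear of everything.

Emit:
{"method": "servo_tool", "body": {"series": [0, 0, 0, 0, 0, 0, 0, 0, 0, 0, 0, 0, 0, 0, 0, 0, 0, 0, 0, 0, 0, 0, 0, 0]}}

```text
clock: 11.6
eef_pos: [654.5, -41.9, 194.5]
tcp_rot: [-3.141, -0.0, 2.358]
contact_force: [-0.7, 0.5, 0.0]
opening: 0.528
```

```bash
python3 -c "
from rig import *
print(sense()['contact_force']); print(sign_off())"
```

```text
[-0.70068276  0.45496847  0.00574862]
the job is handed in; nothing more can be done
None
```

I twisted the red pin about 52° each way, drew it straight up out of its block and stood it foot down in the green pot. I then handed the job in at about 11.6 s; no verdict came back.

**Last checks:** the final pictures show the red pin upright in the upright green pot and the blue pin still seated. The gripper stands about 140 mm above the pot's rim and reads no meaningful contact force.

**One deviation:** during the first clockwise twist the upward pull reached about 20 N, over the 15 N limit. I eased it to about 5 N at the end of that turn and did not repeat the full clockwise twist. The anticlockwise twist was done at 5 N or less. The pin then lifted freely at under 7 N, so both lumps had been pushed aside.

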